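# Hang the tasting boards on the display hook, largest at the back

## Robot

A 6-joint arm with a two-finger parallel gripper is mounted at the origin on the work surface. World frame = base frame: x ahead of the robot, y to its left, z up, the work surface at z = 0. Lengths are in mm, angles in rad, forces in N, time in s.
With the tool pointing down it reaches from about 275 to 1000 mm from the base axis. Payload 8.4 kg.
Tool frame: the origin (TCP) lies at the very end of the fingers, on their centre line; the grasp point (between the pads) lies 19 mm behind it; z points along the fingers, y is the direction in which the jaws open and shut (so a half turn about z gives the same grasp; the last joint's range is limited). The gripper opens to 85 mm and grips with 20 to 120 N. Pads are 22 mm wide; open, the fingers measure 114 mm over their backs; the gripper's body (76 mm by 85 mm) begins 54 mm behind the grasp point. The pads swing forward as they close: fully open they stand 13 mm farther back than shut.
Start: joints at [-1.305, 0.353, 1.633, -0, 1.155, -0.002], TCP at [165.38, -602.725, 231.281] pointing down, gripper open.
Joint ranges: [-2.63, 2.63], [-0.92, 2.1], [0.06, 2.66], [-1.3, 4.44], [0, 2.69], [-3.02, 3.02]. Speed limits (rad/s): [2.22, 2.22, 2.79, 3.14, 3.14, 3.14].

## Interface

Orientations are given as [roll, pitch, yaw] about the fixed x, y, z axes, in that order (R = Rz(yaw) Ry(pitch) Rx(roll)).
In Python, from rig import sense, grab_frame, get_calibration, sign_off, boxes_of, trace gives the robot as it stands.
- The arm moves only by the tool servo_tool, never from a script. Its argument "rows" is a list of rows, each a list of 3 entries, a list of its own where there are three numbers: the finger opening in mm, from 0 to 85.4, then the shift along the tool's x, y, z in mm, then the turn, a rotation vector about the tool's x, y, z in degrees. A call has 1 to 8 rows; each row shifts and turns the commanded pose from where the row before left it, along the tool's axes as they then stand; what a row does not reach is not made up. A row lasts 1/8 s, in which the tool goes at most 62.5 mm and 10.7 degrees, less where a joint would pass 70% of its speed; a pose out of reach is approached as far as the arm can. A call is refused whole if a number of a shift passes 62.5 or a number of a turn 10.7, either way. A call with a gripper value outside its range is refused whole. The fingers move at their own pace and stop on an object; "force" is the grip in N (left out, the last holds). Time passes only in rows, so rows that do not move let the fingers close. It gives the time, the measured TCP pose, the force and the opening at its end, in the units of the state.
- sense(): the state, without advancing time (a new reading comes with each control period).
- grab_frame(name): name is "side" or "top" or "wrist"; returns the picture (400x640x3 uint8, blue, green, red); there is no depth.
- get_calibration(name): a dict with "intrinsics" (3x3 intrinsics, pixels), "world_to_cam" (4x4, takes a point from world to camera coordinates). Camera axes: x right, y down, z forward; pixel columns grow to the right and rows downward; lengths in mm; the calibration is good to about 2 mm. A picture is of the moment at which its call begins: read the wrist's pose just before it. get_calibration takes no time and is no camera call; for the wrist camera it gives the pose at the moment of the call.
- sign_off(): hands the job in, once; it reports no verdict.
Trained networks look in the newest picture that a camera, given by its name, has taken for a name from the list of things; names that differ only in an ending like _2 or _b are one class to them, and where a whole thing is asked for, a point or a joint stands for the part that bears it (a point fixed in the world has none). Each returns a list of dicts, best first, with "conf" (0 to 1); they miss things now and then, are a little off and sometimes report something else, mostly with a low value. They report only what shows in the picture. A call takes as long as a camera call. They do not tell look-alikes from the thing itself.
- boxes_of(camera, thing): "centre" ([x, y, z] in mm, in the coordinates of the camera as it stood for that picture, good to about 4 mm: the middle of the surface that is visible of it).
- trace(camera, thing): "mask" (400x640 bool, what is visible of it).
The state is a dict: "clock": time; "qpos": joint angles; "qvel": joint speeds; "joint_efforts": joint torques, N m; "eef_pos": TCP position; "tcp_rot": TCP orientation; "contact_force": force on the tool from outside, world axes, zero at the start; "wrist_torque": the same for the moment, N m; "opening": opening from 0.0 (shut) to 1.0 (fully open).
Only numpy, scipy, OpenCV 4.12 (cv2) and the standard library are available. Lean on these libraries where they do the work, as an engineer would, in place of code of your own. Each camera call takes 0.05 s, during which the arm holds its last target. There are 200 camera calls.

## Task

Take the three oak tasting boards out of the rack and hang them by their neck holes on the brass hook of the display stand: the largest first, then the medium one, then the smallest in front. Each must lie flat against the panel or the board behind it and hang straight down, neck up, let go and at rest. Leave the other things on the counter where they are.

Things in the scene. Friction and masses are not known exactly. Their poses are not given: they have to be found in the camera images.
- board_large: The large of three oak tasting boards, paddle-shaped, 150 mm wide, 190 mm tall overall and 14 mm thick, about 210 g. Its upper 78 mm is a neck 40 mm wide with a square 24 mm hole right through it, centred 50 mm below the neck's top and 28 mm above the shoulders; solid oak 38 mm high above the hole. Origin: middle of the bottom edge; x runs through the thickness, y across the width, z up towards the neck. Front and back are alike.
- board_large_hole (a point): Centre of the large board's hanging hole, mid-thickness, 140 mm above its bottom edge.
- board_medium: The medium of three oak tasting boards, paddle-shaped, 120 mm wide, 163 mm tall overall and 14 mm thick, about 140 g. Its upper 78 mm is a neck 40 mm wide with a square 24 mm hole right through it, centred 50 mm below the neck's top and 28 mm above the shoulders; solid oak 38 mm high above the hole. Origin: middle of the bottom edge; x runs through the thickness, y across the width, z up towards the neck. Front and back are alike.
- board_medium_hole (a point): Centre of the medium board's hanging hole, mid-thickness, 113 mm above its bottom edge.
- board_small: The small of three oak tasting boards, paddle-shaped, 92 mm wide, 136 mm tall overall and 14 mm thick, about 90 g. Its upper 78 mm is a neck 40 mm wide with a square 24 mm hole right through it, centred 50 mm below the neck's top and 28 mm above the shoulders; solid oak 38 mm high above the hole. Origin: middle of the bottom edge; x runs through the thickness, y across the width, z up towards the neck. Front and back are alike.
- board_small_hole (a point): Centre of the small board's hanging hole, mid-thickness, 86 mm above its bottom edge.
- rack: White rack fixed to the counter (180 x 176 mm) in which the three boards stand upright, in any order, each in its own slot: slots 18 mm wide, 58 mm apart along the rack's x, floor 12 mm above the counter, slot walls reaching 52 mm above it; the boards' width runs along the rack's y. Lift a board straight up at least 45 mm to clear. Origin: centre of its underside, z up.
- hook: Brass hook on the leaning panel of the display stand, fixed. Origin: where the hook leaves the panel's face, 170 mm above the counter. x: along the hook, square out of the panel, 35 degrees above level, away from the robot; y: level, across the panel; z: up along the panel. Round bar 8 mm thick, straight for 76 mm, then rising 5 mm over its last 14 mm.
- hook_tip (a point): End of the hook's centre line, 90 mm out from the panel and 5 mm above the hook's axis; the rounded end reaches 4 mm further.
- panel_mid (a point): Point on the dark steel panel's face, 60 mm down it from the hook. The panel leans back 35 degrees from vertical and faces the customers, away from the robot. It is 110 mm wide from 14 mm below the hook's axis down; above that only a 30 mm wide spine, up to 22 mm above the axis, so fingers either side of a neck pass it.
- stand: The display stand's foot, fixed, 130 mm wide; origin on the counter straight below the hook's root. Hung boards lie flat on the panel or on each other, the upper edge of the hole on the bar: hole centre 8 mm below the bar's axis, 7, 21 and 35 mm out for first, second, third.
- choc_tray: Bystander, loose: Brass and black tray of small pyramid chocolates, 156 x 84 mm, 33 mm high, between rack and stand; origin centre of underside.
- cup: Bystander, loose: White ceramic cup, 76 mm across, 85 mm high, nearest the robot; origin centre of underside.
- jar: Bystander, loose: Amber glass jar with brass cap, 76 mm across, 115 mm high, on the far side; origin centre of underside.
- bowl: Bystander, loose: White ceramic bowl, 120 mm across, 50 mm high, beyond the rack; origin centre of underside.
- choc_tray2: Bystander, loose: Second tray of chocolates, 132 x 132 mm, 33 mm high, to the left; origin centre of underside.
Not all that is in view belongs to the job. Leave any green look-alike of the board_medium alone.

How it is judged (in metres and radians):
On the way, in this order (a step that is already met when the one before it is completed fails the run):
1. first: the large board hangs on the hook, flat against the panel, straight and let go (x of board_large_hole in the frame of hook between 0.002 and 0.012 m and y of board_large_hole in the frame of hook between -0.012 and 0.012 m and z of board_large_hole in the frame of hook between -0.014 and -0.001 m and angle between the x axis of board_large and the x axis of hook, either way round below 0.1 rad and angle between the y axis of board_large and the y axis of hook, either way round below 0.2 rad and contact force between the fingers and board_large below 0.3 N and linear speed of board_large below 0.03 m/s), for 0.2 s.
2. second: the medium board hangs on the hook, flat against the large board, straight and let go (x of board_medium_hole in the frame of hook between 0.016 and 0.026 m and y of board_medium_hole in the frame of hook between -0.012 and 0.012 m and z of board_medium_hole in the frame of hook between -0.014 and -0.001 m and angle between the x axis of board_medium and the x axis of hook, either way round below 0.1 rad and angle between the y axis of board_medium and the y axis of hook, either way round below 0.2 rad and contact force between the fingers and board_medium below 0.3 N and linear speed of board_medium below 0.03 m/s), for 0.2 s.
3. third: the small board hangs on the hook, flat against the medium board, straight and let go (x of board_small_hole in the frame of hook between 0.03 and 0.04 m and y of board_small_hole in the frame of hook between -0.012 and 0.012 m and z of board_small_hole in the frame of hook between -0.014 and -0.001 m and angle between the x axis of board_small and the x axis of hook, either way round below 0.1 rad and angle between the y axis of board_small and the y axis of hook, either way round below 0.2 rad and contact force between the fingers and board_small below 0.3 N and linear speed of board_small below 0.03 m/s), for 0.2 s.
At the end, for the whole second after the job is handed in: Large, medium, small hang in order from the panel: hole centres 7, 21 and 35 mm out along the hook (each within 5 mm), within 12 mm sideways and 1 to 14 mm below the bar's axis; flat within 0.1 rad, straight within 0.2 rad; fingers off, at rest (all of step 1 and all of step 2 and all of step 3); the robot touches nothing.
It fails at once if one of the other things on the counter is shifted by more than 25 mm (distance of any of choc_tray, cup, jar, bowl, choc_tray2 from where it was at the start of the episode above 0.025 m).
It also fails if it takes over 67 s, if anything falls off the work surface, if the arm or the gripper's body presses on something with over 40 N, if the wrist force passes 120 N, or if a joint passes its speed limit or range.

## Working session

There is one attempt and no reset: what is moved stays moved. The work goes in short steps, Python scripts to look and compute and a tool call to move; the robot and the scene stay as the last step left them, time stands still between calls to the robot, and variables do not carry over. Pictures are saved under pics/ and viewed, about 8 in all and at most 12, crops included, and the job is handed in when it is done.

Besides the shell and the picture viewer there is one more tool, called after "Emit:" as name([rows], argument=value, ...), one row to a line, values as JSON. servo_tool: Moves the arm, as the interface text tells. Its arguments: {"type":"object","properties":{"rows":{"type":"array","items":{"type":"array"}},"force":{"type":"number"}},"required":["rows"]}

```bash
ls; mkdir -p pics
python3 - <<'E'
from rig import *
import cv2,numpy as np
np.set_printoptions(precision=1,suppress=True)
s=sense();print(s)
for c in ("side","top"):
    im=grab_frame(c);cv2.imwrite(f"pics/{c}0.png",im)
    k=get_calibration(c);K=np.array(k["intrinsics"]);T=np.array(k["world_to_cam"]);print(c,K.tolist(),T.tolist())
    Ti=np.linalg.inv(T)
    for n in "board_large board_medium board_small rack hook stand choc_tray cup jar bowl choc_tray2".split():
        for d in boxes_of(c,n)[:3]:
            p=np.array(d["centre"]);w=(Ti@np.r_[p,1])[:3];q=K@p;print(n,round(d["conf"],2),w,q[:2]/q[2])
E
```

```text
pics
{'clock': 0.0, 'qpos': array([-1.3,  0.4,  1.6, -0. ,  1.2, -0. ]), 'qvel': array([ 0., -0., -0.,  0., -0.,  0.]), 'joint_efforts': array([  0. , -60.5, -34.2,  -0. ,   0. ,   0. ]), 'eef_pos': array([ 165.2, -602.2,  230.5]), 'tcp_rot': array([-3.1, -0. ,  0.3]), 'contact_force': array([ 0.3, -0.1, -0.3]), 'wrist_torque': array([-0., -0., -0.]), 'opening': 0.9993457526950179}
side [[425.2607132203983, 0.0, 323.81153453909076], [0.0, 425.2607132203983, 197.17069930881274], [0.0, 0.0, 1.0]] [[-0.8633347505775737, -0.5045771022248267, 0.0074199970050662705, 438.6205494923304], [-0.34508117230133284, 0.579579987112797, -0.7382452323323652, 395.40270057553397], [0.3682011582929854, -0.6399132647857261, -0.6744916015659327, 1293.937354234292], [0.0, 0.0, 0.0, 1.0]]
board_large 0.97 [ 474.5 -294.7  111.8] [371.8 191.3]
board_large 0.38 [770.1 -61.5  83. ] [270.8 206.1]
board_medium 0.81 [ 416.4 -280.    96.1] [384.  202.2]
board_medium 0.75 [ 366.4 -693.4   72.9] [434.1 153.6]
board_medium 0.55 [406.2  -8.3  55.6] [351.7 260.3]
board_small 0.76 [ 531.7 -313.    87.8] [359.8 188.2]
rac
[... 935 characters left out ...]
0.1  124.3] [368.9 228.8]
board_medium 0.65 [ 367.4 -697.8   85.1] [483.7 258.2]
board_medium 0.54 [ 421.2 -281.9   99.7] [362.9 244. ]
board_small 0.42 [ 529.4 -313.6   77. ] [370.6 212.4]
rack 0.84 [ 471.7 -300.8   16.4] [365.1 229.2]
hook 0.92 [514.6 230.3 106.3] [212.1 218.2]
stand 0.58 [503.7 220.5   9.8] [221.2 222. ]
choc_tray 0.91 [393.4 471.8  14.8] [150.8 253.5]
choc_tray 0.61 [568.2 -19.4  12. ] [287.1 203.5]
cup 0.64 [ 528.7 -315.5   69.7] [370.9 212.7]
cup 0.6 [397.5  -8.2  21.3] [284.2 250.8]
jar 0.9 [773.  -78.3 116.6] [302.  141.6]
bowl 0.87 [ 764.2 -223.2   23.7] [342.4 149. ]
choc_tray2 0.91 [393.4 471.8  14.8] [150.8 253.5]
choc_tray2 0.61 [568.2 -19.4  12. ] [287.1 203.5]
```

Run:
```python
import cv2,numpy as np
a=cv2.imread("pics/side0.png");b=cv2.imread("pics/top0.png")
x=cv2.resize(a[130:330,240:440],(800,600)[:1]*2 if 0 else (600,600),interpolation=cv2.INTER_CUBIC)
cv2.imwrite("pics/a1.png",x)
cv2.imwrite("pics/b1.png",cv2.resize(b[130:280,180:400],(800,545),interpolation=cv2.INTER_CUBIC))
```

```text
(no output)
```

View pics/a1.png

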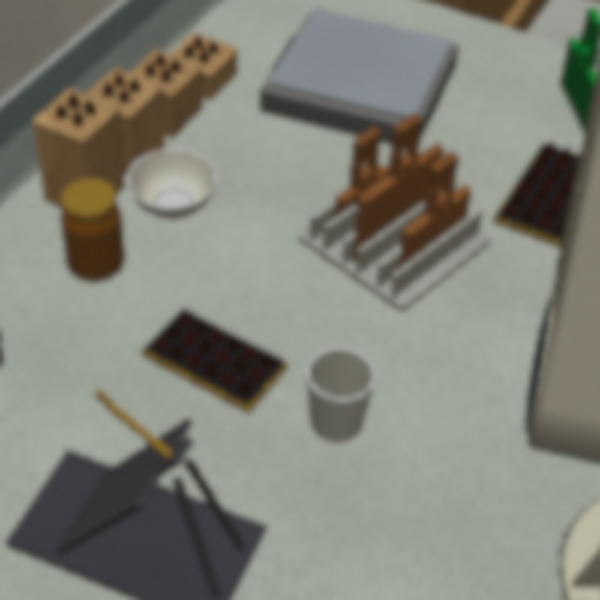

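View pics/b1.png

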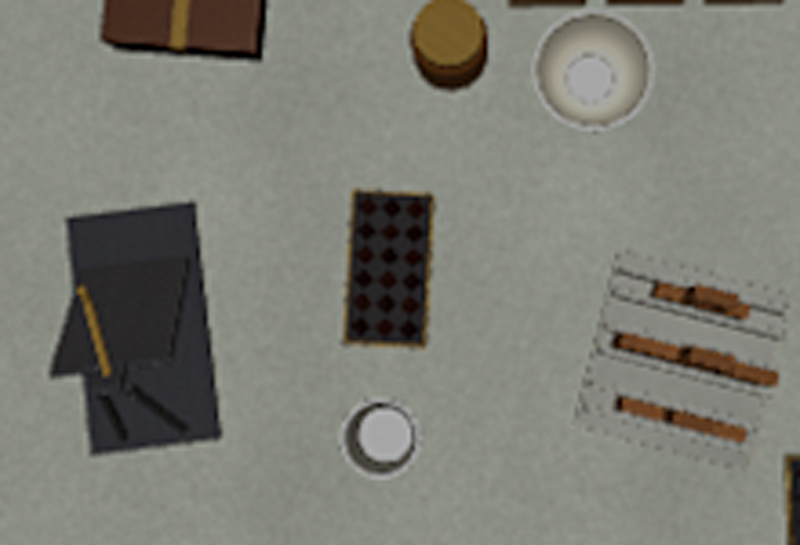

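The side view (crop 600 px) shows the rack at about (400,230) with the boards in order medium (nearest the robot), large (middle), small (far). It also shows the stand with the brass hook (100,393)→(168,452), and the green look-alike at the right edge. The top view shows the hook root near (107,375) and its tip near (82,290), with the tray and cup between the rack and the stand.

```bash
cat > h.py <<'E'
import numpy as np, cv2
from scipy.spatial.transform import Rotation as R
from rig import *
np.set_printoptions(precision=2,suppress=True)
def Rot(rpy): return R.from_euler("xyz",rpy).as_matrix()
def cal(c):
    k=get_calibration(c); return np.array(k["intrinsics"]),np.array(k["world_to_cam"])
def proj(K,T,P):
    p=(T[:3,:3]@np.atleast_2d(P).T).T+T[:3,3]; q=(K@p.T).T; return q[:,:2]/q[:,2:]
def ray(K,T,uv,z):   # world point on plane z seen at uv
    d=T[:3,:3].T@np.linalg.solve(K,np.r_[uv,1]); c=-T[:3,:3].T@T[:3,3]; return c+d*(z-c[2])/d[2]
def plan(way, start=None):
    """rows for way=[(pos,Rm,nrows)...] from measured pose"""
    if start is None:
        s=sense(); p,Q=np.array(s["eef_pos"]),Rot(s["tcp_rot"])
    else: p,Q=start
    for P,M,n in way:
        dv=(P-p)/n; rv=R.from_matrix(Q.T@M).as_rotvec(degrees=True)/n
        Mq=Q
        for i in range(n):
            print([np.round(Mq.T@dv,1).tolist(),np.round(rv,2).tolist()])
            Mq=Mq@R.from_rotvec(rv,degrees=True).as_matrix()
        p,Q=np.array(P,float),M; print('--')
E
python3 - <<'E'
from h import *
s=sense();K,T=cal("wrist");Q=Rot(s["tcp_rot"]);print(s["tcp_rot"],K)
C=-T[:3,:3].T@T[:3,3];print("cam in tool",Q.T@(C-s["eef_pos"]),"axes\n",Q.T@T[:3,:3].T)
for c in("top","side"):
    grab_frame(c);K,T=cal(c)
    for n in("hook","board_large","board_medium","board_small"):
        for d in trace(c,n)[:2]:
            m=d["mask"].astype(np.uint8);v,u=np.nonzero(m)
            r=cv2.minAreaRect(np.c_[u,v].astype(np.float32));print(c,n,round(d["conf"],2),m.sum(),cv2.boxPoints(r).tolist())
E
```

```text
[3.14 0.   0.27] [[301.57   0.   319.36]
 [  0.   301.57 200.76]
 [  0.     0.     1.  ]]
cam in tool [  83.97    1.12 -142.65] axes
 [[-0.   -0.95 -0.32]
 [ 1.   -0.   -0.  ]
 [ 0.   -0.32  0.95]]
top hook 0.7 1015 [[192.16217041015625, 236.02703857421875], [198.8648681640625, 195.81082153320312], [231.45947265625, 201.24325561523438], [224.75677490234375, 241.45947265625]]
top board_large 0.63 266 [[346.24658203125, 226.13919067382812], [347.84417724609375, 219.48260498046875], [393.11651611328125, 230.34796142578125], [391.5189208984375, 237.00454711914062]]
top board_medium 0.53 193 [[347.4706115722656, 243.11766052246094], [348.7647399902344, 237.94117736816406], [385.0000305175781, 247.00001525878906], [383.7059020996094, 252.17649841308594]]
top board_small 0.53 167 [[359.2216491699219, 211.5297393798828], [361.5567932128906, 203.94053649902344], [386.6432800292969, 211.6594696044922], [384.3081359863281, 219.24867248535156]]
side hook 0.85 698 [[258.7606506347656, 312.93896484375], [272.3003845214844, 259.8216552734375], [305.0177307128906, 268.161376953125], [291.47799682617
[... 454 characters left out ...]
84375], [385.6896667480469, 180.27587890625], [399.6551818847656, 185.86209106445312], [385.7241516113281, 220.68966674804688]]
side board_medium 0.78 425 [[371.2853088378906, 214.93771362304688], [385.7590637207031, 177.94918823242188], [401.2557678222656, 184.01312255859375], [386.7820129394531, 221.00164794921875]]
side board_medium 0.73 325 [[423.6443176269531, 169.3489990234375], [430.2986755371094, 131.64096069335938], [441.4798889160156, 133.61410522460938], [434.8255310058594, 171.3221435546875]]
side board_small 0.48 254 [[349.56427001953125, 200.54661560058594], [358.78338623046875, 171.35267639160156], [371.944580078125, 175.5088348388672], [362.7254638671875, 204.70277404785156]]
```

Run:
```python
from h import *
plan([((390,-300,340),Rot([np.pi,0,-.2]),8)])
```

```text
[[37.1, -29.1, -13.6], [-0.0, -0.0, 3.35]]
[[35.3, -31.2, -13.6], [-0.0, -0.0, 3.35]]
[[33.4, -33.2, -13.6], [-0.0, -0.0, 3.35]]
[[31.4, -35.1, -13.6], [-0.0, -0.0, 3.35]]
[[29.3, -36.9, -13.6], [-0.0, -0.0, 3.35]]
[[27.1, -38.5, -13.6], [-0.0, -0.0, 3.35]]
[[24.8, -40.0, -13.6], [-0.0, -0.0, 3.35]]
[[22.5, -41.4, -13.6], [-0.0, -0.0, 3.35]]
--
```

Emit:
servo_tool([
  [85,[37,-29,-14],[0,0,3.4]],
  [85,[35,-31,-14],[0,0,3.4]],
  [85,[33,-33,-14],[0,0,3.4]],
  [85,[31,-35,-14],[0,0,3.4]],
  [85,[29,-37,-14],[0,0,3.4]],
  [85,[27,-38,-14],[0,0,3.4]],
  [85,[25,-40,-14],[0,0,3.4]],
  [85,[22,-41,-14],[0,0,3.4]],
])

```text
clock: 2.7
eef_pos: [389.6, -300.9, 344.0]
tcp_rot: [3.141, -0.001, -0.209]
contact_force: [-0.2, -0.5, 0.6]
opening: 0.995
```

Emit:
servo_tool([
  [85,[0,0,0],[0,0,0]],
])

```text
clock: 2.82
eef_pos: [390.7, -300.4, 344.6]
tcp_rot: [3.141, -0.002, -0.204]
contact_force: [-0.1, -0.6, -1.0]
opening: 0.989
```

Run:
```python
from h import *
s=sense();print(s["eef_pos"],s["tcp_rot"],s["qpos"],s["clock"])
K,T=cal("wrist");im=grab_frame("wrist");np.savez("wr.npz",K=K,T=T);cv2.imwrite("pics/w_rack.png",im)
for n in("board_large","board_medium","board_small"):
    for d in trace("wrist",n)[:2]:
        m=d["mask"].astype(np.uint8);v,u=np.nonzero(m);r=cv2.minAreaRect(np.c_[u,v].astype(np.float32));print(n,round(d["conf"],2),m.sum(),np.array(cv2.boxPoints(r)).round(1).tolist())
plan([((440,220,340),Rot([np.pi,0,.27]),10)])
```

```text
[ 390.72 -300.45  344.58] [ 3.14 -0.   -0.2 ] [-0.66  0.05  1.77  0.    1.33  1.12] 2.825
board_large 0.56 1784 [[247.10000610351562, 101.5999984741211], [248.1999969482422, 85.30000305175781], [378.5, 94.0], [377.3999938964844, 110.30000305175781]]
board_medium 0.94 1961 [[266.20001220703125, 160.39999389648438], [268.6000061035156, 130.1999969482422], [360.1000061035156, 137.6999969482422], [357.6000061035156, 167.89999389648438]]
board_medium 0.77 4272 [[531.7999877929688, 112.80000305175781], [635.2999877929688, 70.9000015258789], [658.5, 128.10000610351562], [554.9000244140625, 170.0]]
board_small 0.58 1779 [[275.8999938964844, 56.70000076293945], [278.5, 25.5], [353.6000061035156, 31.700000762939453], [351.0, 62.900001525878906]]
board_small 0.16 3221 [[85.0999984741211, 175.1999969482422], [160.6999969482422, 157.39999389648438], [172.60000610351562, 208.0], [97.0, 225.8000030517578]]
[[-5.7, -52.2, 0.3], [-0.0, 0.0, -2.73]]
[[-3.2, -52.4, 0.3], [-0.0, 0.0, -2.73]]
[[-0.7, -52.5, 0.3], [-0.0, 0.0, -2.73]]
[[1.8, -52.5, 0.3], [-0.0, 0.0, -2.73]]
[[4.3, -52.3, 0.3], [-0.0, 0.0, -2.73]]
[[6.8, -52.1, 0.3], [-0.0, 0.0, -2.73]]
[[9.3, -51.7, 0.3], [-0.0, 0.0, -2.73]]
[[11.7, -51.2, 0.3], [-0.0, 0.0, -2.73]]
[[14.2, -50.6, 0.3], [-0.0, 0.0, -2.73]]
[[16.6, -49.8, 0.3], [-0.0, 0.0, -2.73]]
--
```

View pics/w_rack.png

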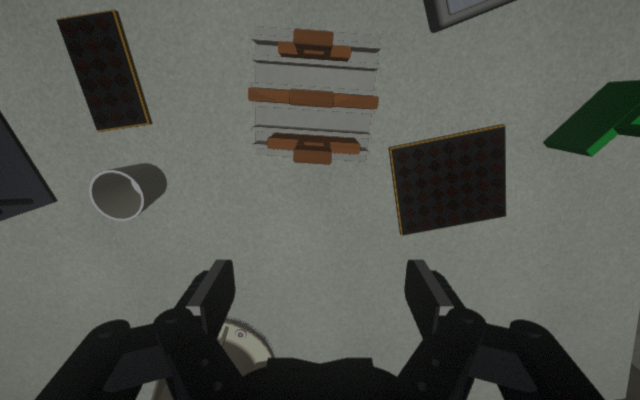

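The picture shows medium at (313,150), large at (313,98) and small at (313,45). The rack is well aligned with the tool, turned only slightly clockwise. The green look-alike is at the right.

Emit:
servo_tool([
  [85,[-6,-52,0],[0,0,-2.7]],
  [85,[-3,-52,0],[0,0,-2.7]],
  [85,[-1,-52,0],[0,0,-2.7]],
  [85,[2,-52,0],[0,0,-2.7]],
  [85,[4,-52,0],[0,0,-2.7]],
  [85,[7,-52,0],[0,0,-2.7]],
  [85,[9,-52,0],[0,0,-2.7]],
  [85,[12,-51,0],[0,0,-2.7]],
])

```text
clock: 4.03
eef_pos: [430.5, 114.6, 343.0]
tcp_rot: [3.141, 0.0, 0.17]
contact_force: [0.6, -0.7, 0.2]
opening: 0.997
```

Emit:
servo_tool([
  [85,[14,-50,0],[0,0,-2.7]],
  [85,[17,-50,0],[0,0,-2.7]],
  [85,[0,0,0],[0,0,0]],
])

```text
clock: 4.4
eef_pos: [442.0, 220.0, 342.5]
tcp_rot: [-3.141, 0.001, 0.267]
contact_force: [-0.0, -0.2, -0.1]
opening: 0.998
```

Run:
```python
from h import *
s=sense();print(s["eef_pos"],s["tcp_rot"],s["qpos"],s["clock"])
K,T=cal("wrist");im=grab_frame("wrist");np.savez("wh.npz",K=K,T=T);cv2.imwrite("pics/w_hook.png",im)
for d in trace("wrist","hook")[:2]:
    m=d["mask"];print(d["conf"],m.sum());np.save("mh.npy",m)
```

```text
[442.   219.96 342.49] [-3.14  0.    0.27] [0.46 0.05 1.76 0.   1.33 1.76] 4.4
```

View pics/w_hook.png

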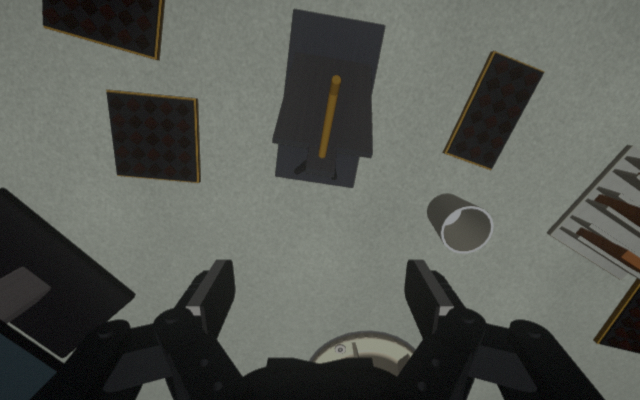

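The hook stands out clearly: tip near (336,78), root near (322,157), with the panel below it. Next I fit the hook and board poses to these pictures.

```bash
cat > fit.py <<'E'
from h import *
from scipy.optimize import minimize
S=4
def hookR(yaw):
    c,s=np.cos(np.radians(35)),np.sin(np.radians(35))
    return R.from_euler("z",yaw).as_matrix()@np.array([[c,0,-s],[0,1,0],[s,0,c]])
def iou(a,b): return (a&b).sum()/max(1,(a|b).sum())
def fill(hulls,K,T,roi):
    x0,y0,x1,y1=roi; m=np.zeros(((y1-y0)*S,(x1-x0)*S),np.uint8)
    for P in hulls:
        uv=((proj(K,T,P)+.5-[x0,y0])*S*16).astype(np.float32)
        cv2.fillConvexPoly(m,cv2.convexHull(uv).astype(np.int32),1,shift=4)
    return m>0
def up(m,roi):
    x0,y0,x1,y1=roi; return cv2.resize(m[y0:y1,x0:x1].astype(np.float32),None,fx=S,fy=S,interpolation=cv2.INTER_LINEAR)>.5
def hsv(im): return cv2.cvtColor(im,cv2.COLOR_BGR2HSV).astype(int)
def fit(f,x0,st):
    best=None
    r=minimize(f,x0,method="Nelder-Mead",options=dict(initial_simplex=np.vstack([x0]+[np.array(x0)+np.eye(len(x0))[i]*st[i] for i in range(len(x0))]),xatol=.02,fatol=1e-4))
    return r.x,-r.fun
if __name__=="__main__":
    th=np.linspace(0,2*np.pi,12,endpoint=False)
    def hook_h(x):
        M=hookR(x[2]);o=np.array([x[0],x[1],170])
        ctr=[(0,0,0),(76,0,0),(90,0,5)];hs=[]
        sph=np.array([[np.cos(a)*np.cos(b),np.sin(a)*np.cos(b),np.sin(b)] for a in th for b in np.linspace(-1.5,1.5,7)])*4
        ring=np.array([[0,4*np.cos(a),4*np.sin(a)] for a in th])
        for i in range(2): hs.append(o+np.vstack([np.array(ctr[i])+(ring if i==0 else sph),np.array(ctr[i+1])+sph])@M.T)
        return hs
    views={}
    for c,f,roi in(("wrist","w_hook",(300,60,360,175)),("top","top0",(190,195,230,250)),("side","side0",(262,255,305,290))):
        im=cv2.imread(f"pics/{f}.png");H=hsv(im)
        m=(H[...,0]>8)&(H[...,0]<32)&(H[...,1]>110)&(H[...,2]>50)
        K,T=(np.load("wh.npz")[k] for k in "KT") if c=="wrist" else cal(c)
        views[c]=(K,T,roi,up(m,roi));print(c,m[roi[1]:roi[3],roi[0]:roi[2]].sum())
    for vs in (["wrist"],["top"],["side"],["wrist","top","side"]):
        x,v=fit(lambda x:-sum(iou(fill(hook_h(x),*views[c][:3]),views[c][3]) for c in vs)/len(vs),[500,230,.27],[8,8,.08]);print(vs,x,v)
    d=np.load("wr.npz");K,T=d["K"],d["T"];im=cv2.imread("pics/w_rack.png");H=hsv(im)
    m=(H[...,0]<20)&(H[...,1]>100)&(H[...,2]>40)
    def box(x,y0,y1,z0,z1):
        M=R.from_euler("z",x[2]).as_matrix()
        return np.array([[a,b,c] for a in(-7,7) for b in(y0,y1) for c in(z0,z1)])@M.T+[x[0],x[1],12]
    for n,W,h,x0,roi in(("L",150,190,(472,-300,-.22),(235,78,390,118)),("M",120,163,(418,-288,-.22),(235,122,390,175)),("S",92,136,(528,-312,-.22),(235,15,390,68))):
        M_=up(m,roi)
        def hs(x):
            M=R.from_euler("z",x[2]).as_matrix()
            return [box(x,-W/2,W/2,0,h-78),box(x,-20,20,h-78,h-62),box(x,-20,20,h-38,h),box(x,-20,-12,h-62,h-38),box(x,12,20,h-62,h-38)]
        print(n,M_.sum()/S/S,*fit(lambda x:-iou(fill(hs(x),K,T,roi),M_),x0,[6,6,.08]))
E
python3 fit.py
```

```text
wrist 719
top 76
side 52
['wrist'] [469.55 224.26   0.11] 0.9445462114904246
['top'] [468.21 224.97   0.12] 0.8490566037735849
['side'] [500.   230.     0.27] 0.0
['wrist', 'top', 'side'] [468.58 224.52   0.11] 0.6966131963995407
L 1716.75 [ 475.21 -311.12   -0.27] 0.9042367580735425
M 1774.375 [ 418.94 -298.49   -0.27] 0.8317595307917889
S 1359.0 [ 531.25 -322.92   -0.27] 0.7364283293798712
```

Run:
```python
from h import *
M=Rot([np.pi,0,-.265])
plan([((480,-312.4,235),M,12),((480,-312.4,161),M,3)])
```

```text
[[-8.4, 43.4, 9.0], [0.01, 0.01, 2.53]]
[[-6.5, 43.8, 9.0], [0.01, 0.01, 2.53]]
[[-4.6, 44.0, 9.0], [0.01, 0.01, 2.53]]
[[-2.6, 44.2, 9.0], [0.01, 0.01, 2.53]]
[[-0.7, 44.3, 9.0], [0.01, 0.01, 2.53]]
[[1.3, 44.2, 9.0], [0.01, 0.01, 2.53]]
[[3.2, 44.1, 9.0], [0.01, 0.01, 2.53]]
[[5.2, 44.0, 9.0], [0.01, 0.01, 2.53]]
[[7.1, 43.7, 9.0], [0.01, 0.01, 2.53]]
[[9.0, 43.3, 9.0], [0.01, 0.01, 2.53]]
[[10.9, 42.9, 9.0], [0.01, 0.01, 2.53]]
[[12.8, 42.4, 9.0], [0.01, 0.01, 2.53]]
--
[[-0.0, -0.0, 24.7], [0.0, 0.0, 0.0]]
[[-0.0, -0.0, 24.7], [0.0, 0.0, 0.0]]
[[-0.0, -0.0, 24.7], [0.0, 0.0, 0.0]]
--
```

Emit:
servo_tool([
  [85,[-8,43,9],[0,0,2.5]],
  [85,[-7,44,9],[0,0,2.5]],
  [85,[-5,44,9],[0,0,2.5]],
  [85,[-3,44,9],[0,0,2.5]],
  [85,[-1,44,9],[0,0,2.5]],
  [85,[1,44,9],[0,0,2.5]],
  [85,[3,44,9],[0,0,2.5]],
  [85,[5,44,9],[0,0,2.5]],
])

```text
clock: 5.5
eef_pos: [464.6, -137.2, 271.1]
tcp_rot: [3.141, -0.0, -0.089]
contact_force: [0.5, -0.9, 0.0]
opening: 0.994
```

Emit:
servo_tool([
  [85,[7,44,9],[0,0,2.6]],
  [85,[9,43,9],[0,0,2.6]],
  [85,[11,43,9],[0,0,2.6]],
  [85,[13,42,9],[0,0,2.6]],
  [85,[0,0,0],[0,0,0]],
])

```text
clock: 6.12
eef_pos: [477.2, -314.1, 234.4]
tcp_rot: [3.141, 0.001, -0.272]
contact_force: [-0.6, -0.6, 0.0]
opening: 0.994
```

Run:
```python
from h import *
s=sense();print(s["eef_pos"],s["tcp_rot"],s["clock"])
K,T=cal("wrist");im=grab_frame("wrist");cv2.imwrite("pics/w_l.png",im)
# overlay predicted large board
M=R.from_euler("z",-.27).as_matrix()
for y0,y1,z0,z1 in((-75,75,0,112),(-20,20,112,190)):
    for z in(z1,):
        P=np.array([[-7,y0,z],[7,y0,z],[7,y1,z],[-7,y1,z]])@M.T+[475.2,-311.1,12]
        cv2.polylines(im,[proj(K,T,P).round().astype(int)],True,(0,255,0),1)
cv2.imwrite("pics/w_l2.png",cv2.resize(im[60:400,120:520],(800,680))[:600])
plan([((480,-312.4,161),Rot([np.pi,0,-.265]),3)])
```

```text
[ 477.23 -314.11  234.38] [ 3.14  0.   -0.27] 6.125
[[0.9, -0.2, 24.6], [-0.01, 0.03, -0.1]]
[[0.9, -0.2, 24.6], [-0.01, 0.03, -0.1]]
[[0.9, -0.2, 24.6], [-0.01, 0.03, -0.1]]
--
```

View pics/w_l2.png

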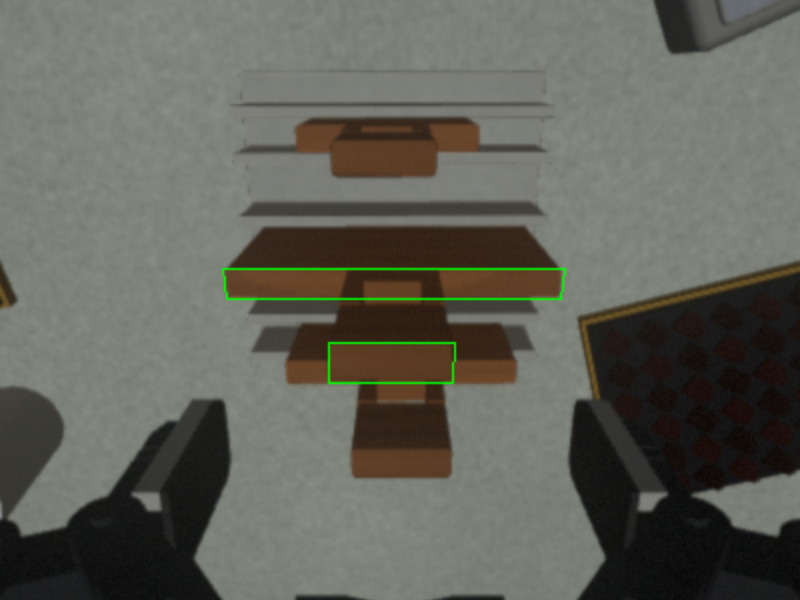

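The overlay sits exactly on the large board's shoulders and neck top, and the jaws line up with its width.

Emit:
servo_tool([
  [85,[2.5,-0.5,20],[0,0,0]],
  [85,[0,0,30],[0,0,0]],
  [85,[0,0,23],[0,0,0]],
  [85,[0,0,0],[0,0,0]],
  [30,[0,0,0],[0,0,0]],
  [30,[0,0,0],[0,0,0]],
  [30,[0,0,0],[0,0,0]],
  [30,[0,0,0],[0,0,0]],
], force=60)

```text
clock: 7.18
eef_pos: [482.4, -311.2, 163.4]
tcp_rot: [3.141, -0.002, -0.266]
contact_force: [-0.6, -1.3, 6.7]
opening: 0.46
```

```bash
cat > hp.py <<'E'
from fit import *
HX,HY,HYAW=469.5,224.4,.113
MH=hookR(HYAW); O=np.array([HX,HY,170.])
# tool: x=hook x, y=-hook y, z=-hook z
MT=MH@np.diag([1,-1,-1])
def tcp(hx,hz,off,up,hy=0):  # TCP so that hole is at (hx,hy,hz) in hook frame; tool off mm outward of board centre, up mm above hole
    return O+MH@np.array([hx+off,hy,hz+up])
E
python3 - <<'E'
from hp import *
s=sense();print(s["eef_pos"],s["tcp_rot"],s["opening"],s["qpos"],s["contact_force"])
for a in((125,2.5),(7,2.5),(7,-8)):print(tcp(*a,5,9))
print(R.from_matrix(MT).as_euler("xyz"))
E
```

```text
[ 482.39 -311.21  163.4 ] [ 3.14 -0.   -0.27] 0.4598996423480028 [-0.58  0.35  1.81 -0.    0.98  1.26] [-0.62 -1.25  6.73]
[568.76 235.66 253.99]
[472.71 224.76 186.3 ]
[478.7  225.44 177.7 ]
[ 3.14 -0.61  0.11]
```

Run:
```python
from hp import *
s=sense();p=np.array(s["eef_pos"]);Q=Rot(s["tcp_rot"])
p2=p+[0,0,120]
W1=tcp(140,35,7,11.4,-60);W2=tcp(112,3,7,11.4);print(W1,W2)
plan([(W1,MT,12),(W2,MT,3)],start=(p2,Q))
```

```text
[569.47 175.36 292.32] [558.15 234.46 250.05]
[[-3.7, -41.0, -0.8], [0.56, 2.87, -1.75]]
[[-2.4, -41.1, -0.5], [0.56, 2.87, -1.75]]
[[-1.1, -41.2, -0.2], [0.56, 2.87, -1.75]]
[[0.2, -41.2, 0.2], [0.56, 2.87, -1.75]]
[[1.4, -41.2, 0.6], [0.56, 2.87, -1.75]]
[[2.6, -41.1, 1.1], [0.56, 2.87, -1.75]]
[[3.8, -41.0, 1.7], [0.56, 2.87, -1.75]]
[[5.0, -40.8, 2.3], [0.56, 2.87, -1.75]]
[[6.1, -40.6, 3.0], [0.56, 2.87, -1.75]]
[[7.1, -40.4, 3.7], [0.56, 2.87, -1.75]]
[[8.2, -40.1, 4.5], [0.56, 2.87, -1.75]]
[[9.2, -39.8, 5.3], [0.56, 2.87, -1.75]]
--
[[-9.3, -20.0, 10.7], [0.0, 0.0, 0.0]]
[[-9.3, -20.0, 10.7], [0.0, 0.0, 0.0]]
[[-9.3, -20.0, 10.7], [0.0, 0.0, 0.0]]
--
```

Emit:
servo_tool([
  [30,[0,0,-10],[0,0,0]],
  [30,[0,0,-25],[0,0,0]],
  [30,[0,0,-40],[0,0,0]],
  [30,[0,0,-45],[0,0,0]],
])

```text
clock: 7.68
eef_pos: [481.2, -310.1, 283.2]
tcp_rot: [-3.141, 0.002, -0.266]
contact_force: [1.1, 0.4, -2.1]
opening: 0.462
```

Emit:
servo_tool([
  [30,[-4,-41,-1],[0.6,2.9,-1.8]],
  [30,[-2,-41,0],[0.6,2.9,-1.8]],
  [30,[-1,-41,0],[0.6,2.9,-1.8]],
  [30,[0,-41,0],[0.6,2.9,-1.8]],
  [30,[1,-41,1],[0.6,2.9,-1.8]],
  [30,[3,-41,1],[0.6,2.9,-1.8]],
  [30,[4,-41,2],[0.6,2.9,-1.8]],
  [30,[5,-41,2],[0.6,2.9,-1.8]],
])

```text
clock: 8.68
eef_pos: [538.4, 14.7, 288.8]
tcp_rot: [-3.108, -0.412, -0.017]
contact_force: [1.8, -0.1, -2.5]
opening: 0.463
```

Emit:
servo_tool([
  [30,[6,-41,3],[0.6,2.9,-1.8]],
  [30,[7,-40,4],[0.6,2.9,-1.8]],
  [30,[8,-40,4],[0.6,2.9,-1.8]],
  [30,[9,-40,5],[0.6,2.9,-1.8]],
  [30,[0,0,0],[0,0,0]],
])

```text
clock: 9.3
eef_pos: [564.9, 177.9, 292.2]
tcp_rot: [-3.135, -0.616, 0.125]
contact_force: [-0.9, 0.2, -2.6]
opening: 0.459
```

Run:
```python
from hp import *
s=sense();print(s["eef_pos"],s["tcp_rot"],s["qpos"],s["clock"],s["opening"])
plan([(tcp(112,3,7,11.4),MT,4),(tcp(50,2,7,11.4),MT,3)])
K,T=cal("wrist");im=grab_frame("wrist");P=O+np.array([[0,0,0],[76,0,0],[90,0,5]])@MH.T
cv2.polylines(im,[proj(K,T,P).round().astype(int)],False,(0,255,0),1);cv2.imwrite("pics/w_a.png",im)
```

```text
[564.87 177.87 292.18] [-3.14 -0.62  0.12] [ 0.39 -0.01  2.09 -0.31  0.49  2.06] 9.3 0.45879134006574357
[[-6.0, -14.2, 8.7], [-0.19, -0.07, 0.14]]
[[-6.0, -14.2, 8.7], [-0.19, -0.07, 0.14]]
[[-6.1, -14.2, 8.7], [-0.19, -0.07, 0.14]]
[[-6.1, -14.2, 8.6], [-0.19, -0.07, 0.14]]
--
[[-20.7, -0.0, 0.3], [0.0, 0.0, 0.0]]
[[-20.7, -0.0, 0.3], [0.0, 0.0, 0.0]]
[[-20.7, -0.0, 0.3], [0.0, 0.0, 0.0]]
--
```

View pics/w_a.png

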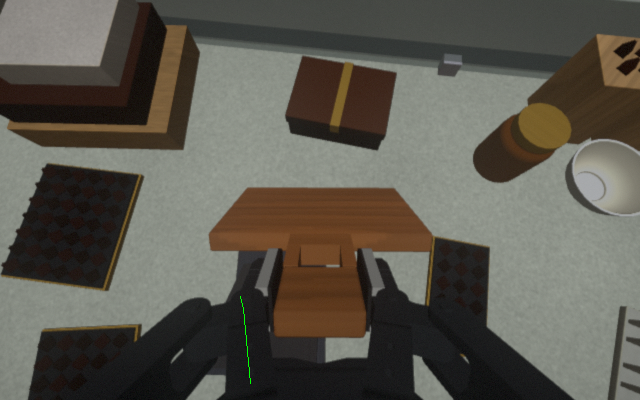

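The large board is centred and square between the pads. The hook is hidden behind the board and left finger, and the predicted hook is drawn in green. Next I check the grip offset and pitch from this picture.

```bash
cat > grip.py <<'E'
from hp import *
def gripfit(f,W,h,roi,x0=(7,11.4,0,0)):
    """board in tool frame: off (tool ahead of board), up (TCP above hole), pitch about tool y, lateral"""
    im=cv2.imread(f);H=hsv(im);m=(H[...,0]<20)&(H[...,1]>100)&(H[...,2]>40);K,T=cal("wrist")
    s=sense();p=np.array(s["eef_pos"]);Q=Rot(s["tcp_rot"]);M_=up(m,roi)
    def hs(x):
        out=[]
        for y0,y1,z0,z1 in((-W/2,W/2,0,h-78),(-20,20,h-78,h-62),(-20,20,h-38,h),(-20,-12,h-62,h-38),(12,20,h-62,h-38)):
            P=np.array([[a,b,-(c-(h-50))] for a in(-7,7) for b in(y0,y1) for c in(z0,z1)],float)
            P=P@R.from_euler("y",x[2]).as_matrix().T+[-x[0],x[3],x[1]]
            out.append(P@Q.T+p)
        return out
    return fit(lambda x:-iou(fill(hs(x),K,T,roi),M_),list(x0),[3,3,.06,2])
if __name__=="__main__":
    print(gripfit("pics/w_a.png",150,190,(200,180,440,345)))
E
python3 grip.py
```

```text
(array([ 7.65, 13.09, -0.01,  0.83]), np.float64(0.9593407859141864))
```

Emit:
servo_tool([
  [30,[-4,-14,6],[-0.2,0,0.1]],
  [30,[-6,-14,9],[-0.2,0,0.1]],
  [30,[-6,-14,9],[-0.2,-0.1,0.2]],
  [30,[-4,-15,9],[-0.2,-0.1,0.2]],
  [30,[0,0,0],[0,0,0]],
])

```text
clock: 9.98
eef_pos: [561.4, 232.1, 253.5]
tcp_rot: [3.14, -0.611, 0.109]
contact_force: [0.1, 0.2, -2.2]
opening: 0.46
```

Run:
```python
from hp import *
s=sense();print(s["eef_pos"],s["tcp_rot"],s["contact_force"],"hook frame tcp",MH.T@(s["eef_pos"]-O),R.from_matrix(MT.T@Rot(s["tcp_rot"])).as_rotvec())
```

```text
[561.38 232.12 253.5 ] [ 3.14 -0.61  0.11] [ 0.05  0.18 -2.16] hook frame tcp [123.39  -2.69  15.54] [-0.  0.  0.]
```

Emit:
servo_tool([
  [30,[-15,-3,0],[0,0,0]],
  [30,[-25,0,0],[0,0,0]],
  [30,[0,0,0],[0,0,0]],
])

```text
clock: 10.35
eef_pos: [527.5, 230.3, 230.3]
tcp_rot: [3.14, -0.61, 0.108]
contact_force: [-1.3, 0.1, -2.8]
opening: 0.456
```

Emit:
servo_tool([
  [30,[-20,0,0],[0,0,0]],
  [30,[-25,0,0],[0,0,0]],
  [30,[-15,0,0],[0,0,0]],
  [30,[0,0,0],[0,0,0]],
])

```text
clock: 10.85
eef_pos: [480.2, 226.4, 197.1]
tcp_rot: [3.141, -0.613, 0.109]
contact_force: [-0.7, 0.7, -1.5]
opening: 0.452
```

Run:
```python
from hp import *
s=sense();print(s["contact_force"],"hook frame tcp",MH.T@(s["eef_pos"]-O),R.from_matrix(MT.T@Rot(s["tcp_rot"])).as_rotvec())
```

```text
[-0.66  0.68 -1.54] hook frame tcp [24.45  0.75 15.91] [-0.  0.  0.]
```

Emit:
servo_tool([
  [30,[-6,0,0],[0,0,0]],
  [30,[-2,0,5],[0,0,0]],
  [30,[0,0,5],[0,0,0]],
  [30,[0,0,0],[0,0,0]],
  [30,[0,0,0],[0,0,0]],
])

```text
clock: 11.48
eef_pos: [479.4, 226.8, 183.9]
tcp_rot: [3.141, -0.613, 0.108]
contact_force: [0.2, 0.3, -1.8]
opening: 0.454
```

Run:
```python
from hp import *
s=sense();print(s["contact_force"],"hook frame tcp",MH.T@(s["eef_pos"]-O),R.from_matrix(MT.T@Rot(s["tcp_rot"])).as_rotvec())
```

```text
[ 0.19  0.32 -1.79] hook frame tcp [16.24  1.23  5.56] [-0.  0.  0.]
```

Emit:
servo_tool([
  [30,[-2,0,1],[0,0,0]],
  [30,[0,0,0],[0,0,0]],
  [65,[0,0,0],[0,0,0]],
  [65,[0,0,0],[0,0,0]],
  [65,[0,0,0],[0,0,0]],
])

```text
clock: 12.1
eef_pos: [478.2, 226.7, 182.1]
tcp_rot: [-3.141, -0.613, 0.108]
contact_force: [0.1, -0.1, -0.6]
opening: 0.764
```

Emit:
servo_tool([
  [65,[1,0,-20],[0,0,0]],
  [65,[1,0,-40],[0,0,0]],
  [65,[2,0,-40],[0,0,0]],
  [65,[0,0,0],[0,0,0]],
])

```text
clock: 12.6
eef_pos: [424.4, 221.7, 268.9]
tcp_rot: [-3.138, -0.617, 0.107]
contact_force: [1.3, 0.2, -0.5]
opening: 0.759
```

Run:
```python
from hp import *
s=sense();print(s["clock"],s["contact_force"],"hook frame tcp",MH.T@(s["eef_pos"]-O))
K,T=cal("wrist");im=grab_frame("wrist");cv2.imwrite("pics/w_h1.png",im);np.savez("w_h1.npz",K=K,T=T)
W,h=150,190
P=lambda pts:O+np.array(pts,float)@MH.T
for q in([(14,a,b) for a,b in((-20,42),(20,42),(20,-36),(75,-36),(75,-148),(-75,-148),(-75,-36),(-20,-36))],[(0,0,0),(76,0,0),(90,0,5)]):
    cv2.polylines(im,[proj(K,T,P(q)).round().astype(int)],len(q)>3,(0,255,0),1)
cv2.imwrite("pics/w_h1o.png",im)
```

```text
12.6 [ 1.32  0.16 -0.52] hook frame tcp [ 19.77   2.4  106.85]
```

View pics/w_h1o.png

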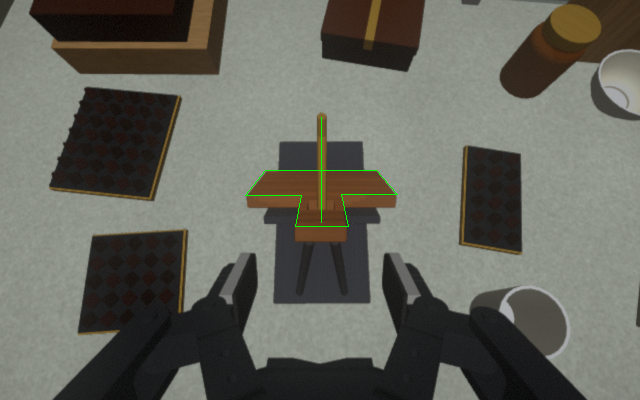

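The large board hangs with its front face matching the predicted outline (neck 296–348, shoulders 247–396), centred on the bar and flat. Next is the medium board.

Run:
```python
from h import *
M=Rot([np.pi,0,-.27])
plan([((424.7,-300.1,215),M,12)])
```

```text
[[-6.3, 43.2, 0.8], [-0.57, -2.9, 1.75]]
[[-4.9, 43.4, 1.5], [-0.57, -2.9, 1.75]]
[[-3.5, 43.5, 2.1], [-0.57, -2.9, 1.75]]
[[-2.1, 43.5, 2.7], [-0.57, -2.9, 1.75]]
[[-0.6, 43.6, 3.2], [-0.57, -2.9, 1.75]]
[[0.9, 43.5, 3.6], [-0.57, -2.9, 1.75]]
[[2.4, 43.4, 4.0], [-0.57, -2.9, 1.75]]
[[4.0, 43.3, 4.2], [-0.57, -2.9, 1.75]]
[[5.5, 43.1, 4.4], [-0.57, -2.9, 1.75]]
[[7.0, 42.9, 4.5], [-0.57, -2.9, 1.75]]
[[8.6, 42.6, 4.6], [-0.57, -2.9, 1.75]]
[[10.1, 42.2, 4.5], [-0.57, -2.9, 1.75]]
--
```

Emit:
servo_tool([
  [75,[-6,43,0],[-0.6,-2.9,1.8]],
  [85,[-5,43,1],[-0.6,-2.9,1.8]],
  [85,[-4,44,2],[-0.6,-2.9,1.8]],
  [85,[-2,44,3],[-0.6,-2.9,1.8]],
  [85,[-1,44,3],[-0.6,-2.9,1.8]],
  [85,[1,44,4],[-0.6,-2.9,1.8]],
  [85,[2,43,4],[-0.6,-2.9,1.8]],
  [85,[4,43,4],[-0.6,-2.9,1.8]],
])

```text
clock: 13.65
eef_pos: [420.8, -129.9, 231.2]
tcp_rot: [-3.119, -0.199, -0.161]
contact_force: [1.1, 0.2, -0.3]
opening: 1.0
```

Emit:
servo_tool([
  [85,[6,43,4],[-0.6,-2.9,1.8]],
  [85,[7,43,4],[-0.6,-2.9,1.8]],
  [85,[9,43,4],[-0.6,-2.9,1.8]],
  [85,[10,42,4],[-0.6,-2.9,1.8]],
  [85,[0,0,0],[0,0,0]],
  [85,[0,0,0],[0,0,0]],
])

```text
clock: 14.4
eef_pos: [419.3, -301.5, 216.5]
tcp_rot: [3.136, 0.004, -0.284]
contact_force: [0.8, 0.2, -0.3]
opening: 0.998
```

```bash
cat > rackfit.py <<'E'
from hp import *
def rackfit(f,W,h,roi,x0):
    K,T=cal("wrist");im=grab_frame("wrist");cv2.imwrite(f,im);H=hsv(im)
    m=(H[...,0]<20)&(H[...,1]>100)&(H[...,2]>40);M_=up(m,roi)
    def hs(x):
        M=R.from_euler("z",x[2]).as_matrix()
        return [np.array([[a,b,c] for a in(-7,7) for b in(y0,y1) for c in(z0,z1)])@M.T+[x[0],x[1],12] for y0,y1,z0,z1 in((-W/2,W/2,0,h-78),(-20,20,h-78,h-62),(-20,20,h-38,h),(-20,-12,h-62,h-38),(12,20,h-62,h-38))]
    print(*fit(lambda x:-iou(fill(hs(x),K,T,roi),M_),x0,[4,4,.05]))
    P=np.vstack(hs(x0));uv=proj(K,T,P);print("predicted bbox",uv.min(0),uv.max(0))
E
python3 - <<'E'
from rackfit import *
s=sense();print(s["eef_pos"],s["tcp_rot"],s["clock"])
M=Rot([np.pi,0,-.27]);plan([((424.7,-300.1,136),M,3)])
rackfit("pics/w_m.png",120,163,(210,150,430,330),[418.9,-298.5,-.27])
E
```

```text
[ 419.26 -301.46  216.5 ] [ 3.14  0.   -0.28] 14.4
[[1.7, -1.1, 26.8], [0.1, 0.07, -0.26]]
[[1.7, -1.0, 26.8], [0.1, 0.07, -0.26]]
[[1.7, -1.0, 26.8], [0.1, 0.07, -0.26]]
--
[ 419.42 -299.07   -0.27] 0.813800698060735
predicted bbox [248.98 167.28] [381.36 242.65]
```

Emit:
servo_tool([
  [85,[3,-1,15],[0.1,0.1,-0.3]],
  [85,[2.5,-1.5,35],[0.1,0.1,-0.3]],
  [85,[0,0,30],[0.1,0,-0.3]],
  [85,[0,0,0],[0,0,0]],
  [30,[0,0,0],[0,0,0]],
  [30,[0,0,0],[0,0,0]],
  [30,[0,0,0],[0,0,0]],
  [30,[0,0,0],[0,0,0]],
])

```text
clock: 15.45
eef_pos: [426.8, -301.5, 139.3]
tcp_rot: [3.14, -0.004, -0.267]
contact_force: [0.0, 1.2, 8.5]
opening: 0.457
```

Emit:
servo_tool([
  [30,[0,0,-10],[0,0,0]],
  [30,[0,0,-25],[0,0,0]],
  [30,[0,0,-45],[0,0,0]],
  [30,[0,0,-50],[0,0,0]],
])

```text
clock: 15.95
eef_pos: [425.1, -300.8, 269.4]
tcp_rot: [3.141, -0.001, -0.267]
contact_force: [0.7, -0.4, -1.0]
opening: 0.457
```

Run:
```python
from hp import *
s=sense();print(s["eef_pos"],s["tcp_rot"],s["clock"],s["opening"],s["contact_force"])
W1=tcp(140,35,7,12,-50);print(W1)
plan([(W1,MT,12)])
```

```text
[ 425.14 -300.75  269.43] [ 3.14 -0.   -0.27] 15.95 0.4567921482085592 [ 0.65 -0.39 -0.95]
[568.   185.26 292.82]
[[0.8, -42.2, -2.0], [0.56, 2.88, -1.76]]
[[2.2, -42.2, -1.5], [0.56, 2.88, -1.76]]
[[3.5, -42.1, -0.9], [0.56, 2.88, -1.76]]
[[4.8, -42.0, -0.3], [0.56, 2.88, -1.76]]
[[6.1, -41.8, 0.4], [0.56, 2.88, -1.76]]
[[7.4, -41.6, 1.1], [0.56, 2.88, -1.76]]
[[8.6, -41.3, 1.9], [0.56, 2.88, -1.76]]
[[9.7, -41.0, 2.8], [0.56, 2.88, -1.76]]
[[10.8, -40.7, 3.7], [0.56, 2.88, -1.76]]
[[11.8, -40.3, 4.7], [0.56, 2.88, -1.76]]
[[12.8, -39.9, 5.7], [0.56, 2.88, -1.76]]
[[13.7, -39.4, 6.7], [0.56, 2.88, -1.76]]
--
```

Emit:
servo_tool([
  [30,[1,-42,-2],[0.6,2.9,-1.8]],
  [30,[2,-42,-2],[0.6,2.9,-1.8]],
  [30,[4,-42,-1],[0.6,2.9,-1.8]],
  [30,[5,-42,0],[0.6,2.9,-1.8]],
  [30,[6,-42,0],[0.6,2.9,-1.8]],
  [30,[7,-42,1],[0.6,2.9,-1.8]],
  [30,[9,-41,2],[0.6,2.9,-1.8]],
  [30,[10,-41,3],[0.6,2.9,-1.8]],
])

```text
clock: 16.95
eef_pos: [520.7, 24.1, 285.7]
tcp_rot: [-3.11, -0.415, -0.018]
contact_force: [-0.1, -0.2, -1.1]
opening: 0.458
```

Emit:
servo_tool([
  [30,[11,-41,4],[0.6,2.9,-1.8]],
  [30,[12,-40,5],[0.6,2.9,-1.8]],
  [30,[13,-40,6],[0.5,2.8,-1.7]],
  [30,[14,-39,6],[0.5,2.8,-1.7]],
  [30,[0,0,0],[0,0,0]],
  [30,[0,0,0],[0,0,0]],
])

```text
clock: 17.7
eef_pos: [567.3, 184.7, 293.6]
tcp_rot: [-3.139, -0.613, 0.118]
contact_force: [0.2, -0.0, -2.0]
opening: 0.458
```

Run:
```python
from grip import *
s=sense();print(s["eef_pos"],s["clock"],s["opening"],s["contact_force"])
cv2.imwrite("pics/w_g2.png",grab_frame("wrist"));x,v=gripfit("pics/w_g2.png",120,163,(200,150,440,345),(7,12,0,0));print(x,v)
plan([(tcp(113,3,x[0],x[1],x[3]),MT,4)])
```

```text
[567.34 184.69 293.57] 17.7 0.4577283963438377 [ 0.16 -0.04 -2.02]
[ 9.95 11.62 -0.01  0.19] 0.8846896232242125
[[-6.0, -12.8, 8.4], [-0.07, -0.04, 0.04]]
[[-6.0, -12.8, 8.4], [-0.07, -0.04, 0.04]]
[[-6.0, -12.8, 8.4], [-0.07, -0.04, 0.04]]
[[-6.0, -12.8, 8.4], [-0.07, -0.04, 0.04]]
--
```

Emit:
servo_tool([
  [30,[-5,-13,6],[-0.1,0,0]],
  [30,[-6,-13,9],[0,0,0]],
  [30,[-6,-13,9],[0,0,0]],
  [30,[-6,-12,9],[0,0,0]],
  [30,[0,0,0],[0,0,0]],
  [30,[0,0,0],[0,0,0]],
])

```text
clock: 18.5
eef_pos: [562.3, 234.8, 254.0]
tcp_rot: [-3.14, -0.615, 0.116]
contact_force: [0.1, 0.7, -0.6]
opening: 0.459
```

Run:
```python
from hp import *
s=sense();print(s["clock"],s["contact_force"],"hook frame tcp",MH.T@(s["eef_pos"]-O),R.from_matrix(MT.T@Rot(s["tcp_rot"])).as_rotvec())
```

```text
18.5 [ 0.08  0.72 -0.63] hook frame tcp [124.72  -0.13  15.23] [ 0.  0. -0.]
```

Emit:
servo_tool([
  [30,[-15,0,0],[0,0,0]],
  [30,[-25,0,0],[0,0,0]],
  [30,[-25,0,0],[0,0,0]],
  [30,[-18,0,0],[0,0,0]],
  [30,[0,0,0],[0,0,0]],
  [30,[0,0,0],[0,0,0]],
])

```text
clock: 19.25
eef_pos: [495.8, 228.0, 206.9]
tcp_rot: [-3.139, -0.616, 0.117]
contact_force: [0.4, 0.3, -1.8]
opening: 0.456
```

Run:
```python
from hp import *
s=sense();print(s["clock"],s["contact_force"],"hook frame tcp",MH.T@(s["eef_pos"]-O),R.from_matrix(MT.T@Rot(s["tcp_rot"])).as_rotvec())
```

```text
19.25 [ 0.41  0.25 -1.81] hook frame tcp [42.92  0.57 14.98] [ 0.    0.01 -0.  ]
```

Emit:
servo_tool([
  [30,[-6,0,0],[0,0,0]],
  [30,[-3,0,5],[0,0,0]],
  [30,[-1,0,5],[0,0,0]],
  [30,[0,0,0],[0,0,0]],
  [30,[0,0,0],[0,0,0]],
])

```text
clock: 19.88
eef_pos: [492.5, 227.8, 192.8]
tcp_rot: [-3.14, -0.616, 0.118]
contact_force: [-18.9, -4.4, 21.7]
opening: 0.456
```

Run:
```python
from hp import *
s=sense();print(s["clock"],s["contact_force"],MH.T@s["contact_force"],"hook frame tcp",MH.T@(s["eef_pos"]-O),R.from_matrix(MT.T@Rot(s["tcp_rot"])).as_rotvec())
```

```text
19.875 [-18.89  -4.42  21.7 ] [-3.34 -2.26 28.83] hook frame tcp [32.15  0.76  5.36] [ 0.    0.01 -0.  ]
```

Emit:
servo_tool([
  [30,[0,0,-1.5],[0,0,0]],
  [30,[-2,0,0],[0,0,0]],
  [30,[0,0,0],[0,0,0]],
  [30,[0,0,0],[0,0,0]],
])

```text
clock: 20.38
eef_pos: [490.6, 227.7, 192.3]
tcp_rot: [-3.14, -0.616, 0.118]
contact_force: [4.7, 1.2, 3.0]
opening: 0.452
```

Run:
```python
from grip import *
s=sense();print(s["clock"],MH.T@s["contact_force"],"hook frame tcp",MH.T@(s["eef_pos"]-O))
K,T=cal("wrist");im=grab_frame("wrist");cv2.imwrite("pics/w_h2.png",im)
P=lambda pts:O+np.array(pts,float)@MH.T
for q in([(28,a,b) for a,b in((-20,42),(20,42),(20,-36),(60,-36),(60,-121),(-60,-121),(-60,-36),(-20,-36))],[(0,0,0),(76,0,0),(90,0,5)]):
    cv2.polylines(im,[proj(K,T,P(q)).round().astype(int)],len(q)>3,(0,255,0),1)
cv2.imwrite("pics/w_h2o.png",cv2.resize(im[100:400,120:520],(800,600)))
```

```text
20.375 [ 5.7   0.7  -0.27] hook frame tcp [30.27  0.94  6.06]
```

View pics/w_h2o.png

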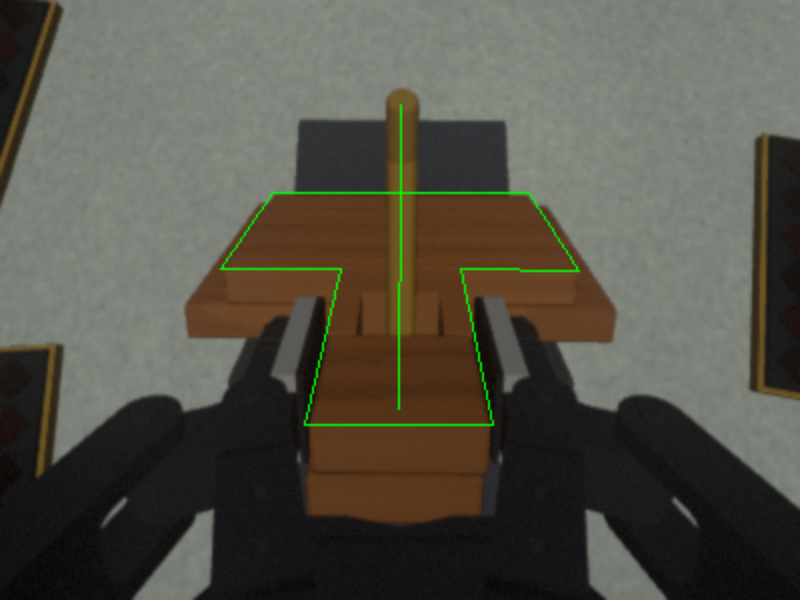

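The medium board lies flat on the large one, the bar runs through both holes, and the outline matches. There is a light 6 N contact with the board behind. I release it now.

Emit:
servo_tool([
  [65,[0,0,0],[0,0,0]],
  [65,[0,0,0],[0,0,0]],
  [65,[0,0,0],[0,0,0]],
  [65,[1,0,-20],[0,0,0]],
  [65,[1,0,-40],[0,0,0]],
  [65,[2,0,-40],[0,0,0]],
  [65,[0,0,0],[0,0,0]],
])

```text
clock: 21.3
eef_pos: [435.8, 221.4, 278.3]
tcp_rot: [-3.137, -0.618, 0.116]
contact_force: [-0.2, 0.8, 0.4]
opening: 0.765
```

```bash
cat > hung.py <<'E'
from hp import *
def shape(W,h):  # boxes in board frame, hole at origin: y0,y1,z0,z1
    return [(-W/2,W/2,50-h,-28),(-20,20,-28,-12),(-20,20,12,50),(-20,-12,-12,12),(12,20,-12,12)]
def check(f,specs,roi,grab=True):
    """fit boards hung: common flat stack; params hx of front board, y, z, roll"""
    K,T=cal("wrist");im=grab_frame("wrist");cv2.imwrite(f,im);H=hsv(im)
    m=(H[...,0]<17)&(H[...,1]>100)&(H[...,2]>40)
    W,h,hx=specs[-1];Wb=specs
    def hs(x):
        out=[]
        for i,(W,h,hx) in enumerate(specs):
            last=i==len(specs)-1
            a=R.from_euler("xy",[x[3],x[4]]).as_matrix() if last else np.eye(3)
            c=[x[0],x[1],x[2]] if last else [hx,0,-8]
            for y0,y1,z0,z1 in shape(W,h):
                P=np.array([[t,y,z] for t in(-7,7) for y in(y0,y1) for z in(z0,z1)],float)@a.T+c
                out.append(O+P@MH.T)
        return out
    M_=up(m,roi);print(fit(lambda x:-iou(fill(hs(x),K,T,roi),M_),[hx,0,-8,0,0],[2,2,2,.05,.05]))
    P=lambda pts:O+np.array(pts,float)@MH.T
    for W,h,hx in specs:
        q=[(hx+7,a,b-8) for a,b in((-20,50),(20,50),(20,-28),(W/2,-28),(W/2,50-h),(-W/2,50-h),(-W/2,-28),(-20,-28))]
        cv2.polylines(im,[proj(K,T,P(q)).round().astype(int)],True,(0,255,0),1)
    cv2.imwrite(f.replace(".png","o.png"),cv2.resize(im[80:380,120:520],(800,600)))
E
python3 - <<'E'
from hung import *
s=sense();print(s["clock"],s["contact_force"],s["eef_pos"])
check("pics/w_h3.png",[(150,190,7),(120,163,21)],(220,130,420,260))
M=Rot([np.pi,0,-.27])
plan([((531.2+6.7,-322.9-1.9,190),M,12)])
E
```

```text
21.3 [-0.21  0.75  0.42] [435.81 221.39 278.33]
(array([20.76,  0.61, -8.15,  0.01,  0.  ]), np.float64(0.9161041690996147))
[[-1.6, 46.2, 7.6], [-0.58, -2.9, 1.79]]
[[0.2, 46.1, 8.1], [-0.58, -2.9, 1.79]]
[[2.1, 46.0, 8.5], [-0.58, -2.9, 1.79]]
[[4.0, 45.8, 8.8], [-0.58, -2.9, 1.79]]
[[5.8, 45.6, 9.0], [-0.58, -2.9, 1.79]]
[[7.7, 45.3, 9.1], [-0.58, -2.9, 1.79]]
[[9.6, 44.9, 9.2], [-0.58, -2.9, 1.79]]
[[11.5, 44.5, 9.1], [-0.58, -2.9, 1.79]]
[[13.3, 44.0, 8.9], [-0.58, -2.9, 1.79]]
[[15.1, 43.5, 8.6], [-0.58, -2.9, 1.79]]
[[16.9, 42.9, 8.3], [-0.58, -2.9, 1.79]]
[[18.6, 42.3, 7.8], [-0.58, -2.9, 1.79]]
--
```

View pics/w_h3o.png

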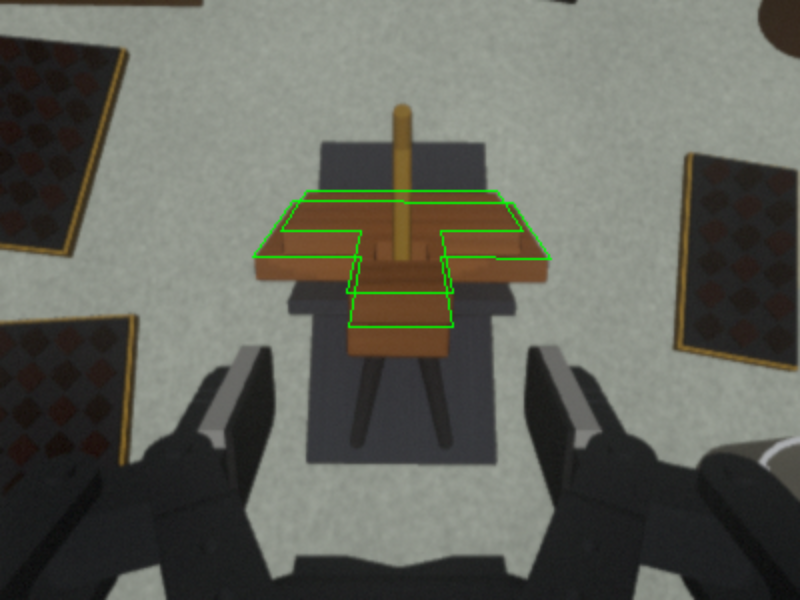

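Both boards hang flat and straight: the medium fits at x 20.8, y 0.6, z -8.2 mm. Now the small board.

Emit:
servo_tool([
  [75,[-2,46,4],[-0.6,-2.9,1.8]],
  [85,[0,46,8],[-0.6,-2.9,1.8]],
  [85,[2,46,9],[-0.6,-2.9,1.8]],
  [85,[4,46,9],[-0.6,-2.9,1.8]],
  [85,[6,46,9],[-0.6,-2.9,1.8]],
  [85,[8,45,9],[-0.6,-2.9,1.8]],
  [85,[10,45,9],[-0.6,-2.9,1.8]],
  [85,[12,45,9],[-0.6,-2.9,1.8]],
])

```text
clock: 22.35
eef_pos: [501.7, -146.7, 219.4]
tcp_rot: [-3.117, -0.2, -0.152]
contact_force: [0.9, 1.6, 1.2]
opening: 0.994
```

Emit:
servo_tool([
  [85,[14,44,9],[-0.5,-2.9,1.7]],
  [85,[16,44,9],[-0.5,-2.9,1.7]],
  [85,[17,43,8],[-0.5,-2.9,1.7]],
  [85,[20,42,8],[-0.5,-2.8,1.7]],
  [85,[0,0,0],[0,0,0]],
  [85,[0,0,0],[0,0,0]],
])

```text
clock: 23.1
eef_pos: [538.2, -327.1, 190.7]
tcp_rot: [-3.139, 0.002, -0.266]
contact_force: [0.2, 0.0, -0.4]
opening: 0.994
```

Run:
```python
from rackfit import *
s=sense();print(s["eef_pos"],s["tcp_rot"],s["clock"])
M=Rot([np.pi,0,-.27]);plan([((537.5,-324.6,109),M,3)])
rackfit("pics/w_s.png",92,136,(210,150,430,330),[531.2,-322.9,-.27])
```

```text
[ 538.17 -327.06  190.66] [-3.14  0.   -0.27] 23.1
[[-0.4, -0.7, 27.2], [-0.04, 0.03, 0.07]]
[[-0.4, -0.7, 27.2], [-0.04, 0.03, 0.07]]
[[-0.4, -0.7, 27.2], [-0.04, 0.03, 0.07]]
--
[ 532.43 -323.4    -0.27] 0.7645079899074853
predicted bbox [266.89 179.42] [367.15 250.37]
```

Emit:
servo_tool([
  [85,[0,-1,20],[0,0,0]],
  [85,[0,-1,32],[0,0,0]],
  [85,[0,0,28],[0,0,0]],
  [85,[0,0,0],[0,0,0]],
  [30,[0,0,0],[0,0,0]],
  [30,[0,0,0],[0,0,0]],
  [30,[0,0,0],[0,0,0]],
  [30,[0,0,0],[0,0,0]],
])

```text
clock: 24.15
eef_pos: [540.8, -325.7, 114.3]
tcp_rot: [-3.14, -0.004, -0.265]
contact_force: [0.2, 1.8, 7.3]
opening: 0.457
```

Emit:
servo_tool([
  [30,[0,0,-10],[0,0,0]],
  [30,[0,0,-25],[0,0,0]],
  [30,[0,0,-50],[0,0,0]],
  [30,[0,0,-55],[0,0,0]],
  [30,[0,0,-20],[0,0,0]],
])

```text
clock: 24.78
eef_pos: [540.7, -326.2, 277.4]
tcp_rot: [-3.142, -0.007, -0.265]
contact_force: [0.8, -0.4, -1.1]
opening: 0.457
```

Run:
```python
from hp import *
s=sense();print(s["eef_pos"],s["tcp_rot"],s["clock"],s["opening"],s["contact_force"])
W1=tcp(140,35,7,12,-50);print(W1)
plan([(W1,MT,12)])
```

```text
[ 540.7  -326.25  277.38] [-3.14 -0.01 -0.27] 24.775 0.4565126503845454 [ 0.76 -0.36 -1.12]
[568.   185.26 292.82]
[[-9.0, -41.7, -1.3], [0.56, 2.85, -1.75]]
[[-7.6, -42.0, -1.4], [0.56, 2.85, -1.75]]
[[-6.3, -42.2, -1.3], [0.56, 2.85, -1.75]]
[[-4.9, -42.4, -1.2], [0.56, 2.85, -1.75]]
[[-3.6, -42.5, -1.0], [0.56, 2.85, -1.75]]
[[-2.2, -42.6, -0.7], [0.56, 2.85, -1.75]]
[[-0.9, -42.7, -0.3], [0.56, 2.85, -1.75]]
[[0.4, -42.7, 0.1], [0.56, 2.85, -1.75]]
[[1.7, -42.7, 0.5], [0.56, 2.85, -1.75]]
[[2.9, -42.6, 1.1], [0.56, 2.85, -1.75]]
[[4.2, -42.5, 1.6], [0.56, 2.85, -1.75]]
[[5.4, -42.3, 2.3], [0.56, 2.85, -1.75]]
--
```

Emit:
servo_tool([
  [30,[-9,-42,-1],[0.6,2.9,-1.8]],
  [30,[-8,-42,-1],[0.6,2.9,-1.8]],
  [30,[-6,-42,-1],[0.6,2.9,-1.8]],
  [30,[-5,-42,-1],[0.6,2.9,-1.8]],
  [30,[-4,-42,-1],[0.6,2.9,-1.8]],
  [30,[-2,-43,-1],[0.6,2.9,-1.8]],
  [30,[-1,-43,0],[0.6,2.9,-1.8]],
  [30,[0,-43,0],[0.6,2.9,-1.8]],
])

```text
clock: 25.78
eef_pos: [555.5, 17.0, 284.0]
tcp_rot: [-3.107, -0.415, -0.017]
contact_force: [-0.3, 0.1, -0.6]
opening: 0.453
```

Emit:
servo_tool([
  [30,[2,-43,0],[0.5,2.8,-1.7]],
  [30,[3,-43,1],[0.5,2.8,-1.7]],
  [30,[4,-43,2],[0.5,2.8,-1.7]],
  [30,[5,-42,2],[0.5,2.7,-1.7]],
  [30,[0,0,0],[0,0,0]],
  [30,[0,0,0],[0,0,0]],
])

```text
clock: 26.52
eef_pos: [563.1, 186.9, 289.9]
tcp_rot: [-3.137, -0.608, 0.114]
contact_force: [-0.2, -0.0, -0.9]
opening: 0.456
```

Run:
```python
from grip import *
s=sense();print(s["eef_pos"],s["tcp_rot"],s["clock"],s["opening"],s["contact_force"])
cv2.imwrite("pics/w_g3.png",grab_frame("wrist"));x,v=gripfit("pics/w_g3.png",92,136,(265,190,375,345),(7,13,0,0));print(x,v)
plan([(tcp(113,3,x[0],x[1]),MT,4)])
```

```text
[563.09 186.89 289.86] [-3.14 -0.61  0.11] 26.525 0.45639920287995667 [-0.22 -0.03 -0.88]
[10.3  12.49  0.01  0.47] 0.9337118320610687
[[-4.6, -12.0, 8.0], [-0.07, 0.03, -0.0]]
[[-4.6, -12.1, 8.0], [-0.07, 0.03, -0.0]]
[[-4.6, -12.1, 8.0], [-0.07, 0.03, -0.0]]
[[-4.6, -12.1, 7.9], [-0.07, 0.03, -0.0]]
--
```

Emit:
servo_tool([
  [30,[-4,-12,6],[-0.1,0,0]],
  [30,[-5,-12,8],[-0.1,0,0]],
  [30,[-5,-12,9],[0,0,0]],
  [30,[-5,-12,8],[0,0,0]],
  [30,[0,0,0],[0,0,0]],
  [30,[0,0,0],[0,0,0]],
])

```text
clock: 27.32
eef_pos: [560.4, 234.2, 253.9]
tcp_rot: [-3.14, -0.609, 0.112]
contact_force: [-0.3, 0.3, -1.6]
opening: 0.456
```

Run:
```python
from grip import *
s=sense();print(s["clock"],s["contact_force"],"hook frame tcp",MH.T@(s["eef_pos"]-O),R.from_matrix(MT.T@Rot(s["tcp_rot"])).as_rotvec())
K,T=cal("wrist");im=grab_frame("wrist");cv2.imwrite("pics/w_t.png",im)
print(gripfit("pics/w_t.png",92,136,(265,190,375,345),(9,13,0,0)))
cv2.polylines(im,[proj(K,T,O+np.array([[0,0,0],[76,0,0],[90,0,5]])@MH.T).round().astype(int)],False,(0,255,0),1)
cv2.imwrite("pics/w_to.png",cv2.resize(im[160:360,190:450],(780,600)))
```

```text
27.325 [-0.32  0.33 -1.58] hook frame tcp [123.    -0.51  16.34] [ 0. -0.  0.]
(array([10.23, 12.24,  0.01,  0.8 ]), np.float64(0.9414668848260653))
```

View pics/w_to.png

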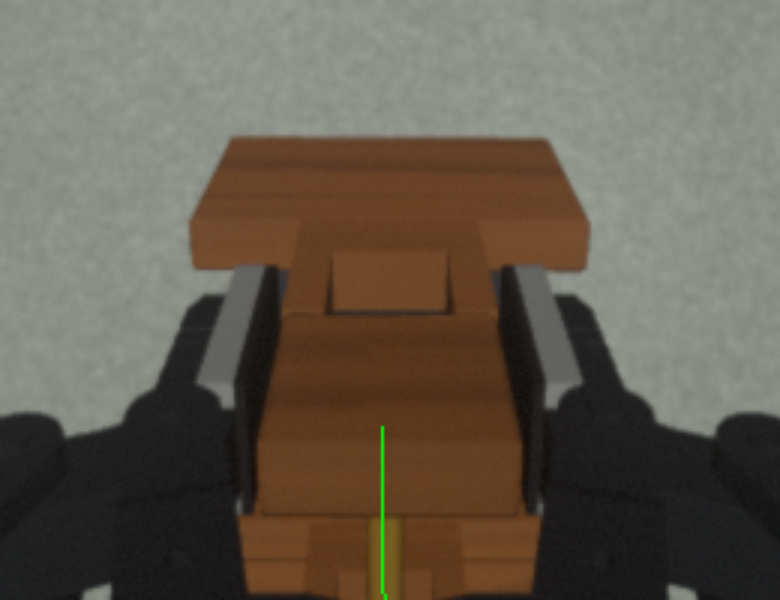

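The small board is square in the jaws, and the bar (x≈385 in the crop) lies on its centre line.

Emit:
servo_tool([
  [30,[-15,0,0],[0,0,0]],
  [30,[-22,0,0],[0,0,0]],
  [30,[-20,0,0],[0,0,0]],
  [30,[-12,0,0],[0,0,0]],
  [30,[0,0,0],[0,0,0]],
  [30,[0,0,0],[0,0,0]],
])

```text
clock: 28.12
eef_pos: [504.6, 228.9, 215.0]
tcp_rot: [-3.139, -0.61, 0.113]
contact_force: [0.3, 0.7, -0.6]
opening: 0.459
```

Run:
```python
from hp import *
s=sense();print(s["clock"],MH.T@s["contact_force"],"hook frame tcp",MH.T@(s["eef_pos"]-O),R.from_matrix(MT.T@Rot(s["tcp_rot"])).as_rotvec())
```

```text
28.125 [-0.03  0.65 -0.76] hook frame tcp [54.76  0.48 16.54] [ 0. -0.  0.]
```

Emit:
servo_tool([
  [30,[-5,0,0],[0,0,0]],
  [30,[-3,0,5],[0,0,0]],
  [30,[-1.5,0,5],[0,0,0]],
  [30,[0,0,0],[0,0,0]],
  [30,[0,0,0],[0,0,0]],
])

```text
clock: 28.75
eef_pos: [501.7, 228.6, 201.9]
tcp_rot: [-3.139, -0.611, 0.113]
contact_force: [-25.0, -4.5, 29.0]
opening: 0.455
```

Run:
```python
from hp import *
s=sense();print(s["clock"],MH.T@s["contact_force"],"hook frame tcp",MH.T@(s["eef_pos"]-O),R.from_matrix(MT.T@Rot(s["tcp_rot"])).as_rotvec())
```

```text
28.75 [-4.16 -1.61 38.34] hook frame tcp [44.87  0.59  7.48] [0. 0. 0.]
```

Emit:
servo_tool([
  [30,[0,0,-2],[0,0,0]],
  [30,[-1,0,0],[0,0,0]],
  [30,[0,0,0],[0,0,0]],
  [30,[0,0,0],[0,0,0]],
])

```text
clock: 29.25
eef_pos: [500.7, 229.0, 202.2]
tcp_rot: [-3.139, -0.611, 0.113]
contact_force: [3.8, 0.3, 6.0]
opening: 0.453
```

Run:
```python
from hp import *
s=sense();print(s["clock"],MH.T@s["contact_force"],"hook frame tcp",MH.T@(s["eef_pos"]-O),R.from_matrix(MT.T@Rot(s["tcp_rot"])).as_rotvec())
```

```text
29.25 [ 6.54 -0.15  2.7 ] hook frame tcp [44.33  1.03  8.28] [ 0. -0. -0.]
```

Light contact (6.5 N) against the board behind. I release, retreat and check.

Emit:
servo_tool([
  [65,[0,0,0],[0,0,0]],
  [65,[0,0,0],[0,0,0]],
  [65,[0,0,0],[0,0,0]],
  [65,[1,0,-20],[0,0,0]],
  [65,[1,0,-40],[0,0,0]],
  [65,[2,0,-40],[0,0,0]],
  [65,[0,0,0],[0,0,0]],
  [65,[0,0,0],[0,0,0]],
])

```text
clock: 30.25
eef_pos: [446.1, 222.0, 285.3]
tcp_rot: [-3.14, -0.609, 0.114]
contact_force: [-0.8, -0.4, 0.1]
opening: 0.761
```

Run:
```python
from hung import *
s=sense();print(s["clock"],s["contact_force"],s["eef_pos"])
check("pics/w_f.png",[(150,190,7),(120,163,21),(92,136,35)],(220,130,420,260))
T=np.linalg.inv(cal("top")[1]);grab_frame("top")
for n in "choc_tray cup jar bowl choc_tray2".split(): print(n,[((T@np.r_[d["centre"],1])[:3].round(),round(d["conf"],2)) for d in boxes_of("top",n)[:2]])
```

```text
30.25 [-0.85 -0.36  0.08] [446.12 221.96 285.31]
(array([34.7 ,  0.42, -7.27,  0.01,  0.01]), np.float64(0.9286461297119393))
choc_tray [(array([567., -19.,  14.]), 0.94), (array([397., 475.,  17.]), 0.92)]
cup [(array([396.,  -8.,  18.]), 0.57), (array([524., 229., 139.]), 0.42)]
jar [(array([776., -79., 115.]), 0.96)]
bowl [(array([ 771., -221.,   26.]), 0.61)]
choc_tray2 [(array([567., -19.,  14.]), 0.94), (array([397., 475.,  17.]), 0.92)]
```

View pics/w_fo.png

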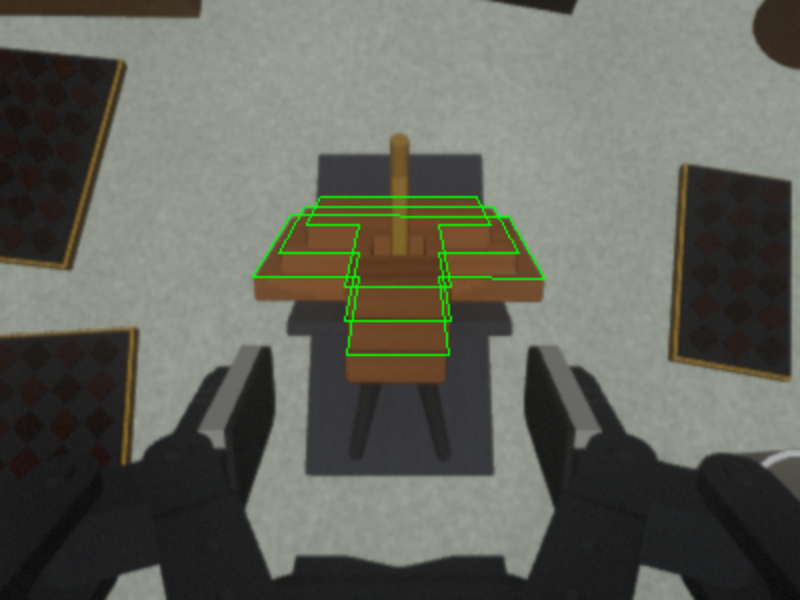

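All three boards hang nested, flat and straight, and the other things have not moved. I hand in now.

```bash
python3 -c "
from rig import *
print(sign_off())"
```

```text
the job is handed in; nothing more can be done
None
```

The large, medium and small boards now hang on the hook in that order, each released. I handed the job in at about 30.6 s of the 67 s. The sign-off gives no verdict, so the checks below are my own.

- **Board positions:** I fitted the medium and small boards to wrist camera pictures after release; the targets are in brackets. I checked the large board only by an outline drawn over the picture, which matched.

| Board | Out along the hook (mm) | Sideways (mm) | Below the bar's axis (mm) | Tilt (rad) |
|---|---|---|---|---|
| Medium | 20.8 (21) | 0.6 (under 12) | 8.2 (1–14) | about 0.01 or less |
| Small | 34.7 (35) | 0.4 (under 12) | 7.3 (1–14) | about 0.01 |

- **Arm clear:** the fingers were more than 80 mm above the boards with under 1 N on the tool.
- **Other things on the counter:** the detector puts the trays, cup, jar and bowl within about 7 mm of where it first saw them. That is about its own accuracy, and I never touched them.
- **Disagreements:** the height at which I held the medium and small boards came out 2–3 mm different from the picture fit. As a result they pressed on the bar with about 29 N and 38 N while being lowered. I backed off 1.5–2 mm before releasing, and the fits after release were still good.

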